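# Close the soap kettle's heater controller and hold its panel down

## Robot

A 6-joint arm with a two-finger parallel gripper is mounted at the origin on the work surface. World frame = base frame: x ahead of the robot, y to its left, z up, the work surface at z = 0. Lengths are in m, angles in degrees, forces in N, time in s.
With the tool pointing down it reaches from about 0.375 to 0.75 m from the base axis. Payload 9 kg.
Tool frame: the origin (TCP) lies where the fingers leave the gripper's body, on its centre line; the fingertips stand 73 mm ahead of it and the grasp point (between the pads) lies 54 mm ahead of it (robot.tip_reach is the distance from the TCP to the fingertips, in m); z points along the fingers, y is the direction in which the jaws open and shut (so a half turn about z gives the same grasp; the last joint's range is limited). The gripper opens to 85 mm and grips with 20 to 120 N. Pads are 22 mm wide; open, the fingers measure 114 mm over their backs; the gripper's body (76 mm by 85 mm) begins 54 mm behind the grasp point. The pads swing forward as they close: fully open they stand 13 mm farther back than shut.
Start: joints at [-83.291, 5.964, 5.575, 89.605, 0, 77.527], TCP at [0.197, -0.567, 0.304] pointing down, gripper open.
Joint ranges: [-171.21, 171.21], [-48.23, 106.86], [-62.78, 66.21], [-105.2, 120.99], [-86.42, 89.51], [-180, 180]. Speed limits (degrees/s): [127.2, 127.2, 147.25, 180, 180, 180].

## Interface

Orientations are given as [roll, pitch, yaw] about the fixed x, y, z axes, in that order (R = Rz(yaw) Ry(pitch) Rx(roll)).
In Python, from plant import robot gives the robot as it stands. Calls block until the motion is done:
- robot.move_pose(position, orientation): joint-space move of the TCP to a pose.
- robot.line_to(position, vel=0.15, rotation=None, guard=None): straight line of the TCP; rotation=None keeps the orientation; vel is the mean speed in m/s. With guard (N) it stops when the force on the tool has changed by that much, and returns True; else False.
- robot.goto_joints(angles): joint-space move.
- robot.set_gripper(opening): finger opening in m; the grip force is fixed at half the most; returns when the fingers have stopped.
- robot.pause(seconds).
- robot.ik(position, orientation): joint angles nearest the present ones, or None.
- robot.observe(): the state.
- robot.grab_frame(name): name is "side" or "top"; returns the picture (420x560x3 uint8, blue, green, red); there is no depth.
- robot.get_calibration(name): a dict with "vertical_fov" (degrees; the focal length in pixels is half the picture's height over the tangent of half this angle, whatever the lens; pixels are square), "cx", "cy" (the principal point, pixels), "rvec" (rotation vector, rad) and "tvec" (3), from world to camera coordinates, as OpenCV has them. Camera axes: x right, y down, z forward; pixel columns grow to the right and rows downward; lengths in m; the calibration is good to about 2 mm. A picture is of the moment at which its call begins. get_calibration takes no time and is no camera call.
A pose or a line that the arm cannot do raises robot.IKError and nothing moves.
- robot.job_done(): hands the job in, once; it reports no verdict.
The state is a dict: "time": time; "q": joint angles; "qvel": joint speeds; "joint_torque": joint torques, N m; "tool_pos": TCP position; "tcp_rot": TCP orientation; "ft_force": force on the tool from outside, world axes, zero at the start; "torque": the same for the moment, N m; "gripper_width": finger opening in m.
Only numpy, scipy, OpenCV 4.12 (cv2) and the standard library are available. Lean on these libraries where they do the work, as an engineer would, in place of code of your own. Each camera call takes 0.05 s, during which the arm holds its last target. There are 200 camera calls.

## Task

The heater controller of the soap kettle stands open after a service: press the orange guard down over its terminals until the catch holds it shut, then turn the red quarter-turn fastener until it lines up with its red marks and so with the slot in the blue access panel. Then swing the panel down over the fastener, press it fully home against its frame on the springy gasket, and finish while still holding it pressed there with the fingers, because I need both hands to lock it. Leave the other things on the bench where they are.

Things in the scene. Friction and masses are not known exactly. Their poses are not given: they have to be found in the camera images.
- controller: stainless steel box fixed on the bench, 240 mm (its x) x 200 mm (its y) x 100 mm high; origin under its centre at bench height, x points away from its display and dial side, y towards the panel's hinge, z up
- frame_top (a point): centre of the box's top face, z = 100 mm: the frame round an open bay (x -85 to 85, y -28 to 70 mm, 55 mm deep). A black sponge gasket 7 mm wide rings the bay, 9 mm proud of the frame, yielding 5 mm under the closed panel; its strip on the fastener's side lies at y -36 to -29 mm. Two red marks on the frame, in line along y, flank the fastener. Axes as the box's
- guard (a joint): angle of the orange terminal guard in the bay, rad: 0 = shut, level; it starts 0.5 to 1.0 open on a weak spring. Plate 90 (x) x 46 mm, 3 thick, hinged along the box's x at y 38, z 82 mm, reaching towards -y; its free edge rises. Over the last 0.15 rad a roller catch at the free edge resists (8 to 14 N there), then snaps over and holds it at 0: press it along its arc right down to 0
- guard_pad (a point): centre of the ribbed press pad on the guard's upper face, mid-width, 36 mm from its hinge line and 10 mm from its free edge; turns with the guard (z = outward normal of its upper face, -y towards its free edge)
- fastener (a joint): angle of the red quarter-turn fastener, rad, anticlockwise from above: 0 = its wing lies along the box's y, in line with the red marks and the panel's slot; -1.57 = crosswise. Stiff (0.05 N m), stays where it is left, no stop at 0 (turns from -1.9 to 0.6)
- fastener_head (a point): centre of the fastener's wing head, at box x 0, y -68, z 121 mm; axes turn with the head. Wing 32 mm long (its y), 10 mm thick (its x: grip across this), 20 mm high (z 111 to 131 mm), a white line along its top, on a 9 mm round neck above the frame. Fingers closing on it may pass over the gasket: keep the tips above z 112 mm
- panel (a joint): angle of the blue access panel, rad: 0 = home, flat on its frame; 1.57 = upright; it starts 1.65 to 1.95, leaning back; 2.05 = stop. Sheet 210 mm (x), 4 mm thick, hinged along the box's x at y 88, z 106 mm (its mid-plane), reaching 188 mm from there; outer face up when closed, then at z 108 mm. The stiff hinge (0.28 N m) keeps it where it is left. Below 0.04 the gasket pushes back: let go, it rises to 0.03
- panel_edge (a point): middle of the panel's free edge, 188 mm from the hinge line; turns with the panel (z = outward normal of its outer face, -y = from hinge to edge). Pressing near this edge takes about 9 N to bring and hold the panel home, halfway to the hinge about 16 N
- panel_slot (a point): centre of the panel's slot for the fastener, 156 mm from the hinge line, mid-width, axes as panel_edge; slot 15 mm wide (x), 44 mm long, white trim. Only a fastener within about 0.15 rad of 0 passes; its wing then stands 23 mm above the closed panel. The plain sheet either side of the slot is free to press on
- screwdriver: yellow-handled screwdriver, 190 mm long, lying beside the controller; a bystander, origin at its underside
- fuse_dish: steel dish, 84 mm across and 25 mm high, beside the controller; a bystander, origin at its underside
- oil_bottle: amber bottle, 64 mm across, 170 mm tall; a bystander, origin at its underside
- scent_bottle: white bottle, 60 mm across, 150 mm tall; a bystander, origin at its underside
- steel_jug: steel jug, 90 mm across, 110 mm tall, handle to its +y; a bystander, origin at its underside
- soap_bar: cream soap bar 85 x 58 x 28 mm; a bystander, origin at its underside
- goggles: orange safety glasses, 140 x 130 x 43 mm; a bystander, origin at its underside

How it is judged:
By the outcome, as a careful person would: the job done as asked, in the order asked, and still so for the second after the job is handed in, while the arm keeps its last pose, push and grip.
It also fails if it takes over 69 s, if anything falls off the work surface, if the arm or the gripper's body presses on something with over 40 N, if the wrist force passes 120 N, or if a joint passes its speed limit or range.

## Working session

There is one attempt and no reset: what is moved stays moved. The work goes in short steps, each a Python script; the robot and the scene stay as the last script left them, time stands still between calls to the robot, and variables do not carry over. Pictures are saved under pics/ and viewed, about 8 in all and at most 12, crops included, and the job is handed in when it is done.

```bash
mkdir -p pics; ls
python3 - <<'E'
from plant import robot
import cv2
for n in("side","top"):
    im=robot.grab_frame(n); cv2.imwrite(f"pics/{n}0.png",im); print(n,robot.get_calibration(n))
print(robot.observe())
E
```

```text
pics
side {'vertical_fov': 51.60907009116089, 'cx': 283.99471332615065, 'cy': 209.56059985861356, 'rvec': array([ 0.19007767, -2.82958935,  1.17945679]), 'tvec': array([0.59989369, 0.13229597, 1.38568278])}
top {'vertical_fov': 49.81648041523122, 'cx': 280.76337503961093, 'cy': 214.50065345420578, 'rvec': array([ 2.12920882, -2.10700401,  0.16413038]), 'tvec': array([0.01114808, 0.59727739, 1.13905292])}
{'time': 0.1, 'q': array([-8.32898104e+01,  5.99657883e+00,  5.53182398e+00,  8.96064648e+01,
        1.01358991e-03,  7.75263592e+01]), 'qvel': array([-0.04854627, -0.08192511,  0.09716595,  0.14866388, -0.0335063 ,
       -0.11274493]), 'joint_torque': array([ 7.56638241e-03, -5.58207142e+01,  5.04720569e+01,  1.29133678e-02,
       -1.67441967e-04,  2.54437708e-06]), 'tool_pos': array([ 0.19714299, -0.56645225,  0.30318889]), 'tcp_rot': array([-1.79930680e+02, -1.63724155e-02,  1.91838198e+01]), 'ft_force': array([ 0.22860444,  0.08721106, -0.5497384 ]), 'torque': array([-0.02778465,  0.06077968, -0.03520529]), 'gripper_width': 0.08562289294881269}
```

View pics/side0.png

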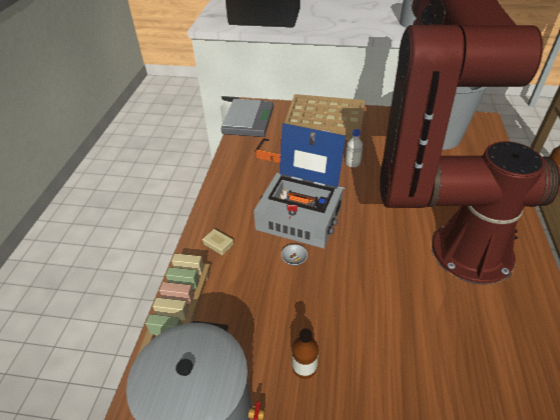

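View pics/top0.png

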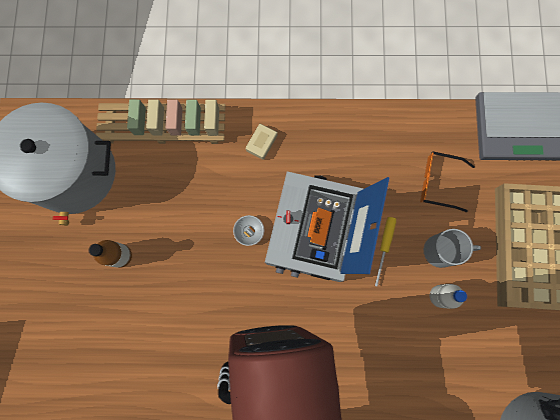

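The box is at about (325,225) in the top view, its hinge side towards +y and its dials towards the robot. The panel leans back, and the guard and red fastener are visible. Next I'll zoom in for the corners.

```bash
cat > h.py <<'E'
import numpy as np, cv2
from plant import robot
def cam(n):
    c=robot.get_calibration(n); f=210/np.tan(np.radians(c["vertical_fov"]/2))
    K=np.array([[f,0,c["cx"]],[0,f,c["cy"]],[0,0,1]]); R=cv2.Rodrigues(c["rvec"])[0]
    return K,R,np.asarray(c["tvec"]).ravel()
def ray(n,u,v):
    K,R,t=cam(n); return -R.T@t, R.T@np.linalg.inv(K)@np.array([u,v,1.])
def onplane(n,u,v,z):
    o,d=ray(n,u,v); return o+d*(z-o[2])/d[2]
def proj(n,p):
    K,R,t=cam(n); q=K@(R@np.asarray(p)+t); return q[:2]/q[2]
E
python3 - <<'E'
from h import *
t=cv2.imread("pics/top0.png")[165:290,255:405]; s=cv2.imread("pics/side0.png")[110:250,240:360]
cv2.imwrite("pics/topz.png",cv2.resize(t,None,fx=4.8,fy=4.8,interpolation=cv2.INTER_CUBIC))
cv2.imwrite("pics/sidez.png",cv2.resize(s,None,fx=4.2,fy=4.2,interpolation=cv2.INTER_CUBIC))
for n in("top","side"): print(n,ray(n,280,210))
E
```

```text
top (array([ 0.38680588, -0.01085039,  1.22660898]), array([ 0.18616701,  0.02547118, -0.98223976]))
side (array([0.45009233, 0.96535106, 1.0784274 ]), array([ 0.12105037, -0.70032677, -0.70354449]))
```

View pics/topz.png

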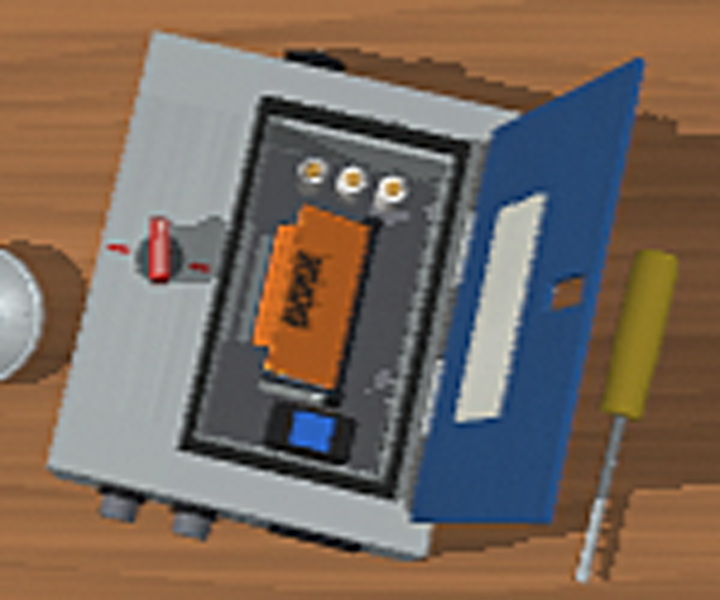

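View pics/sidez.png

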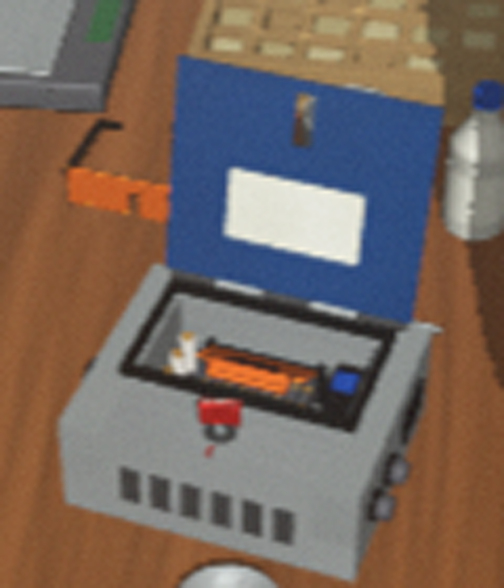

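Run:
```python
from h import *
def T(X,Y,z): return onplane("top",255+(X+.5)/4.8-.5,165+(Y+.5)/4.8-.5,z)
def S(X,Y,z): return onplane("side",240+(X+.5)/4.2-.5,110+(Y+.5)/4.2-.5,z)
print("img right",T(400,300,.1)-T(300,300,.1))
c=[T(155,30,.1),T(48,467,.1),T(432,558,.1)]
TL,BL,BR=c; print(*c); print("len x",np.linalg.norm(TL-BL),"len y",np.linalg.norm(BR-BL))
ex=(TL-BL)[:2]; ey=(BR-BL)[:2]; print(np.degrees(np.arctan2(ex[1],ex[0])),np.degrees(np.arctan2(-ey[0],ey[1])))
print("marks",T(118,248,.1),T(200,268,.1)," side corners",S(62,425,.1),S(355,502,.1)) 
print("head top",T(158,250,.131), "wing ends",T(160,217,.131),T(159,280,.131))
print("bay corners gasket outer TL,BL,BR",T(262,98,.109),T(180,447,.109),T(392,495,.109))
```

```text
img right [ 0.00047719 -0.05225112  0.        ]
[0.70308758 0.00190611 0.1       ] [0.46867678 0.05498891 0.1       ] [ 0.42432393 -0.14280315  0.1       ]
len x 0.24034601705370884 len y 0.20270390667361998
-12.759544300979286 167.36108171890712
marks [0.58417208 0.02021519 0.1       ] [ 0.57386747 -0.02305044  0.1       ]  side corners [0.69930513 0.00518993 0.1       ] [0.47215127 0.05697433 0.1       ]
head top [ 0.57787735 -0.00115076  0.131     ] wing ends [ 0.59509276 -0.00200956  0.131     ] [ 0.56232045 -0.00181406  0.131     ]
bay corners gasket outer TL,BL,BR [ 0.66375223 -0.05513085  0.109     ] [ 0.47901015 -0.01327118  0.109     ] [ 0.45566125 -0.12176356  0.109     ]
```

```bash
cat >> h.py <<'E'
YAW=167.3
a=np.radians(YAW); EX=np.array([np.cos(a),np.sin(a),0]); EY=np.array([-np.sin(a),np.cos(a),0])
C=np.array([.5637,-.0697,0.])   # box origin
def B(x,y,z): return C+EX*x/1e3+EY*y/1e3+np.array([0,0,z/1e3])   # mm box -> m world
def inb(p): d=np.asarray(p)-C; return np.round(1e3*np.array([d@EX,d@EY,d[2]]),1)
def tri(a,b):
    (o1,d1),(o2,d2)=ray("top",*a),ray("side",*b); 
    s,t=np.linalg.lstsq(np.c_[d1,-d2],o2-o1,rcond=None)[0]; p,q=o1+s*d1,o2+t*d2
    return (p+q)/2,np.linalg.norm(p-q)
L=robot.tip_reach
def tcp(x,y,z): return B(x,y,z)+np.array([0,0,L])   # tool down: tip (box mm) -> TCP
def st():
    s=robot.observe(); print("t",round(s["time"],2),"tip box",inb(s["tool_pos"]-[0,0,L]),"rot",np.round(s["tcp_rot"],1),"F",np.round(s["ft_force"],1),"w",round(s["gripper_width"],4)); return s
E
python3 - <<'E'
from h import *
T=lambda X,Y:(255+(X+.5)/4.8-.5,165+(Y+.5)/4.8-.5)
S=lambda X,Y:(240+(X+.5)/4.2-.5,110+(Y+.5)/4.2-.5)
print("tip",L)
for n,a,b in [("boxTL",(155,30),(62,425)),("boxBL",(48,467),(355,502)),("boxBR",(432,558),(435,330)),("panel far",(643,60),(180,57)),("panel near",(550,522),(440,105)),("head",(158,250),(220,407)),("slot",(568,292),(302,120)),("guard edge end far",(300,207),(203,348)),("mark",(118,248),(209,450))]:
    p,e=tri(T(*a),S(*b)); print(n,np.round(p,4),"box",inb(p),"err",round(e*1e3,1))
for n,p,y in [("guard",tcp(0,2,80),77.3),("fast0",tcp(0,-68,114),0),("fast0b",tcp(0,-68,114),180),("fast1",tcp(0,-68,114),77.3),("hi",tcp(0,10,350),77.3),("behind hi",tcp(40,180,330),77.3),("behind",tcp(40,180,250),77.3),("end",tcp(40,-79,108),77.3)]:
    q=robot.ik(p,[180,0,y]); print(n,None if q is None else np.round(q,1))
E
```

```text
tip 0.0726
boxTL [0.7019 0.002  0.0973] box [-119.1 -100.3   97.3] err 3.7
boxBL [0.4705 0.055  0.0977] box [ 118.3 -101.2   97.7] err 3.4
boxBR [ 0.4236 -0.1433  0.0953] box [120.5 102.6  95.3] err 1.7
panel far [ 0.6372 -0.2166  0.289 ] box [-104.   127.1  289. ] err 0.8
panel near [ 0.4347 -0.1706  0.2925] box [103.6 126.8 292.5] err 2.1
head [ 0.5786 -0.0011  0.1276] box [  0.6 -70.2 127.6] err 0.1
slot [ 0.5384 -0.1865  0.2594] box [ -1.  119.5 259.4] err 0.8
guard edge end far [ 0.6024 -0.0745  0.1183] box [-38.8  -3.8 118.3] err 1.9
mark [0.584  0.0201 0.1025] box [-1.000e-01 -9.210e+01  1.025e+02] err 0.5
guard [-20.4   2.  -14.3  73.7   0.   82.3]
fast0 [-13.3   2.9  -9.8  77.3   0.  166.7]
fast0b [-13.3   2.9  -9.8  77.3   0.  -13.3]
fast1 [-13.3   2.9  -9.8  77.3   0.   89.4]
hi [-21.3   3.9  16.  102.    0.   81.4]
behind hi [-39.9  -1.8   8.   99.8   0.   62.8]
behind [-39.9  -4.3  -2.8  91.5   0.   62.8]
end [-12.1  -3.3 -16.7  76.7   0.   90.6]
```

All points agree with the given sizes within 2–4 mm, with the panel at about 1.78 rad and the fastener at about -1.35. Now I'll press the guard.

Run:
```python
from h import *
s=robot.observe(); robot.set_gripper(0)
p=s["tool_pos"].copy(); p[2]=.45; robot.line_to(p,vel=.25)
robot.move_pose(tcp(0,18,345),[180,0,77.3])
robot.line_to(tcp(0,20,135),vel=.15); st()
for al in (1.0,.8,.6,.4,.25,.15):
    robot.line_to(tcp(0,38-36*np.cos(al),84+46*np.sin(al)),vel=.06); st()
hit=robot.line_to(tcp(0,2,79),vel=.03,guard=30); print(hit); st()
robot.pause(.2); st()
robot.line_to(tcp(0,2,150),vel=.15); st()
robot.line_to(tcp(0,-30,260),vel=.2)
cv2.imwrite("pics/t1.png",robot.grab_frame("top")); s=robot.grab_frame("side"); cv2.imwrite("pics/s1.png",s)
cv2.imwrite("pics/s1z.png",cv2.resize(s[110:250,240:360],None,fx=4.2,fy=4.2,interpolation=cv2.INTER_CUBIC))
```

```text
t 5.31 tip box [ -0.5  20.1 136. ] rot [179.9   0.   77.3] F [-0.5  0.4 -0.2] w 0.0003
t 5.67 tip box [  0.3  18.4 122.1] rot [-179.9   -0.    77.3] F [ 0.8 -0.9  0.3] w -0.0
t 5.95 tip box [  0.2  12.5 116.7] rot [-180.    -0.    77.3] F [-1.1 -0.6 -0.2] w -0.0001
t 6.24 tip box [  0.3   8.  109.5] rot [-180.    -0.    77.3] F [0.  0.3 0.1] w -0.0002
t 6.54 tip box [  0.3   4.7 101.4] rot [-180.    -0.    77.3] F [-0.1 -0.4 -0.6] w -0.0
t 6.81 tip box [ 0.3  3.  94.9] rot [-180.    -0.    77.3] F [-0.3 -0.1  1.1] w 0.0001
t 7.06 tip box [-0.3  2.4 91. ] rot [180.    0.   77.3] F [ 1.1 -0.7  1.7] w -0.0
True
t 7.45 tip box [-0.6  1.8 83.3] rot [179.9   0.   77.3] F [-5.1  1.2 12.4] w -0.0001
t 7.65 tip box [-0.6  1.8 83.2] rot [179.9  -0.   77.3] F [-4.6  2.4 14. ] w -0.0
t 8.25 tip box [  0.2   2.  149. ] rot [179.9  -0.   77.3] F [-0.2 -0.3  0. ] w 0.0002
```

View pics/s1z.png

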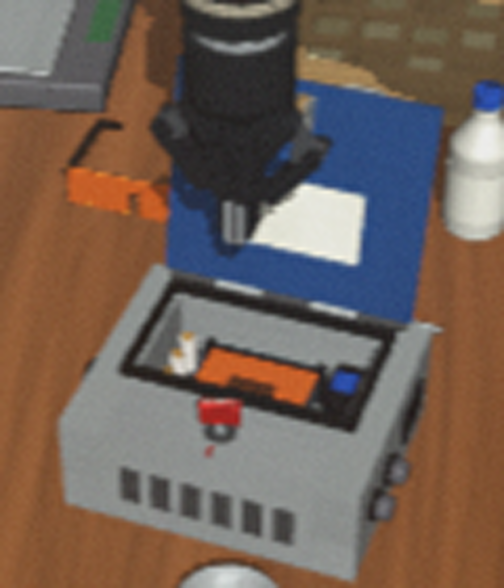

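The guard now looks level: the stop came at z 83.2 mm, against 83.5 expected for shut. Next is the fastener.

Run:
```python
from h import *
robot.set_gripper(.045)
robot.move_pose(tcp(0,-69,200),[180,0,0]); 
robot.line_to(tcp(0,-69,115),vel=.12); st()
robot.set_gripper(0); st()
for y in (26,52,77.3): robot.line_to(tcp(0,-69,115),rotation=[180,0,y],vel=.1)
robot.pause(.2); st()
robot.set_gripper(.045); robot.line_to(tcp(0,-69,200),vel=.2); robot.set_gripper(0)
robot.line_to(tcp(0,-69,345),vel=.3); robot.move_pose(tcp(40,185,350),[180,0,77.3]); st()
t=robot.grab_frame("top"); s=robot.grab_frame("side")
cv2.imwrite("pics/t2.png",t); cv2.imwrite("pics/s2.png",s)
for n,im in(("top",t),("side",s)):
    for z in (83.5,): print(n,[np.round(proj(n,B(x,y,z)),1).tolist() for x,y in((-45,-8),(45,-8),(45,38),(-45,38))])
a=cv2.resize(t[165:290,255:335],(400,600),interpolation=cv2.INTER_CUBIC) # approx 5x,4.8x
b=cv2.resize(s[170:245,250:350],(400,300),interpolation=cv2.INTER_CUBIC); b=np.vstack([b,np.zeros((300,400,3),np.uint8)])
cv2.imwrite("pics/z2.png",np.hstack([a,b]))
# white line on head: angle
hsv=cv2.cvtColor(t,cv2.COLOR_BGR2HSV); m=(((hsv[...,0]<8)|(hsv[...,0]>172))&(hsv[...,1]>130)&(hsv[...,2]>60)).astype(np.uint8); 
w=np.zeros_like(m); u,v=proj("top",B(0,-69,131)).astype(int); w[v-14:v+15,u-14:u+15]=1; m&=w
n,lab,stt,ce=cv2.connectedComponentsWithStats(m)
for i in range(1,n):
    ys,xs=np.where(lab==i)
    if len(xs)<4: continue
    P=np.array([inb(onplane("top",x,y,.131))[:2] for x,y in zip(xs,ys)]); c=P.mean(0); d=np.linalg.svd(P-c)[2][0]
    print(len(xs),"centre",c,"axis angle from box y deg",np.degrees(np.arctan2(-d[0]*np.sign(d[1]),abs(d[1]))),"ext",np.ptp((P-c)@d))
```

```text
t 11.72 tip box [ -0.4 -69.  115.9] rot [ 1.8e+02 -1.0e-01  0.0e+00] F [0.2 1.1 0.2] w 0.0453
t 12.13 tip box [ -0.4 -69.  115.9] rot [ 1.8e+02 -1.0e-01  0.0e+00] F [-0.5  0.4  5.5] w 0.0083
t 14.12 tip box [-1.000e-01 -6.930e+01  1.159e+02] rot [180.   -0.   77.3] F [-2.3  2.3  7.3] w 0.0086
t 17.28 tip box [ 39.9 184.2 349.5] rot [-180.    -0.    77.3] F [ 0.   0.1 -0.7] w 0.0004
top [[315.2, 208.0], [307.5, 241.9], [325.2, 246.1], [332.8, 212.0]]
side [[285.6, 200.5], [311.3, 206.9], [315.6, 197.9], [290.4, 191.7]]
15 centre [ -3.13333333 -69.82666667] axis angle from box y deg 1.0139856073116964 ext 29.92894110016575
43 centre [  4.39767442 -68.8627907 ] axis angle from box y deg -0.10807856541317003 ext 48.30274355734643
```

View pics/z2.png

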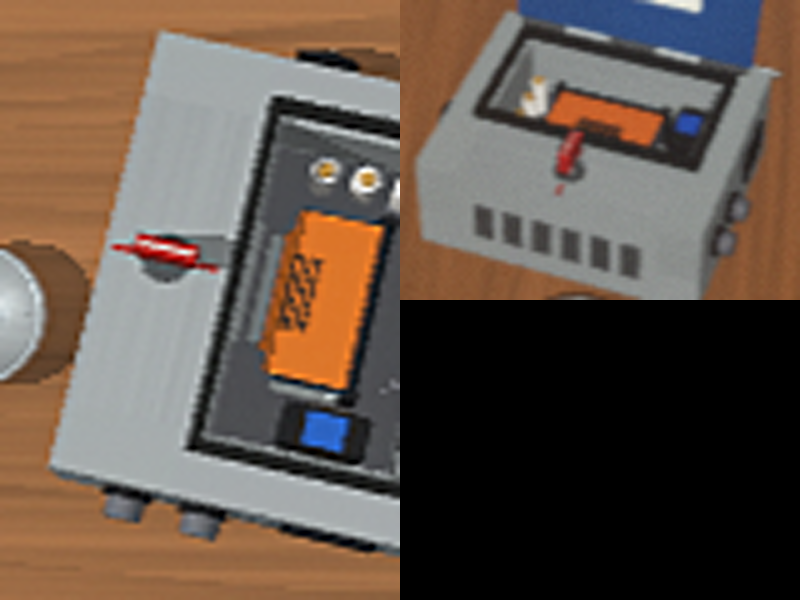

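Fastener is in line with the marks (within about 1°), and the guard's edges match the shut projection. Now I'll swing the panel.

Run:
```python
from h import *
robot.line_to(tcp(40,175,255),vel=.25); st()
h=11
for al in np.arange(1.75,.14,-.1):
    r=np.interp(al,[.3,1.5],[176,155])
    if al>1.57: y=88-188*np.cos(al)+2*np.sin(al)+h; z=258
    else: y=88-r*np.cos(al)+2*np.sin(al)+h; z=106+r*np.sin(al)+2*np.cos(al)
    if robot.line_to(tcp(40,y,z),vel=.12,guard=20): print("hit",al); st(); break
st()
t=robot.grab_frame("top"); s=robot.grab_frame("side"); cv2.imwrite("pics/s3.png",s);cv2.imwrite("pics/t3.png",t)
b=lambda im:cv2.resize(im[130:270,240:360],(400,467),interpolation=cv2.INTER_CUBIC)
cv2.imwrite("pics/z3.png",np.hstack([b(s),cv2.resize(t[160:300,245:365],(400,467),interpolation=cv2.INTER_CUBIC)]))
```

```text
t 17.92 tip box [ 39.9 174.4 255.9] rot [180.    0.   77.4] F [0.1 0.  0.4] w 0.0
t 23.07 tip box [ 40.4 -74.7 134. ] rot [-179.9    0.    77.3] F [ 0.5 -0.1 -0.2] w 0.0002
```

View pics/z3.png

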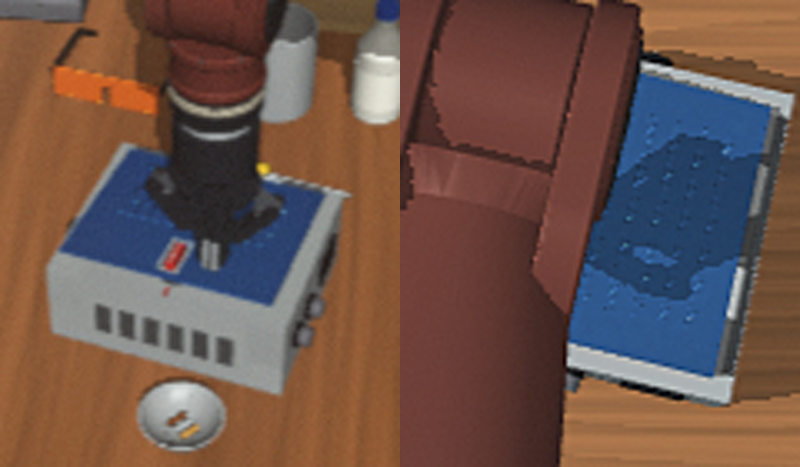

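The panel is nearly closed and the wing is through the slot. Now I'll press it home.

Run:
```python
from h import *
robot.line_to(tcp(40,-79,118),vel=.08,guard=20); st()
for z in (113,111,109.5,108.5,108,107.5,107,106.5,106,105.5,105):
    robot.line_to(tcp(40,-79,z),vel=.02); robot.pause(.15); s=st()
    if s["ft_force"][2]>24: break
robot.pause(.5); st()
s=robot.grab_frame("side"); cv2.imwrite("pics/s4.png",s)
cv2.imwrite("pics/z4.png",cv2.resize(s[160:260,240:360],(720,600),interpolation=cv2.INTER_CUBIC))
print([(np.round((proj("side",B(x,-100,z))-[240,160])*6,1).tolist()) for z in (104,108,112) for x in(-105,105)])
```

```text
t 23.53 tip box [ 40.5 -79.1 117.1] rot [-179.9    0.    77.3] F [ 0.1 -1.2  0.6] w 0.0003
t 24.08 tip box [ 40.1 -79.  113. ] rot [-180.     0.    77.3] F [ 0.2  0.3 -0. ] w -0.0001
t 24.48 tip box [ 39.9 -79.  111.1] rot [180.   -0.   77.3] F [0.8 0.2 0.9] w -0.0005
t 24.88 tip box [ 39.9 -79.  109.6] rot [180.   -0.   77.3] F [-0.2  1.1  4.6] w -0.0005
t 25.28 tip box [ 39.9 -79.1 108.7] rot [180.   -0.   77.3] F [-1.4  1.7  4.8] w 0.0
t 25.68 tip box [ 39.9 -79.1 108.4] rot [180.   -0.   77.3] F [-1.8  1.3  6.5] w 0.0
t 26.08 tip box [ 39.9 -79.1 108. ] rot [180.   -0.   77.3] F [-1.9  1.6  8.2] w -0.0002
t 26.48 tip box [ 39.9 -79.1 108. ] rot [180.   -0.   77.3] F [-3.3  1.4 10.6] w 0.0004
t 26.88 tip box [ 39.9 -79.1 107.9] rot [179.9  -0.   77.3] F [-5.4  1.9 15.2] w -0.0002
t 27.28 tip box [ 39.9 -79.1 107.9] rot [179.9   0.   77.3] F [-7.5  1.9 18.4] w -0.0
t 27.68 tip box [ 39.8 -79.1 107.8] rot [179.9   0.   77.3] F [-7.6  2.8 21.7] w 0.0002
t 28.08 tip box [ 39.8 -79.1 107.8] rot [179.9   0.   77.3] F [-10.6   2.7  25.3] w 0.0001
t 28.58 tip box [ 39.8 -79.1 107.7] rot [179.9   0.   77.3] F [-9.9  1.8 24.5] w 0.0003
[[106.6, 300.8], [484.4, 398.9], [106.2, 295.5], [484.7, 393.5], [105.7, 290.1], [485.1, 388.2]]
```

View pics/z4.png

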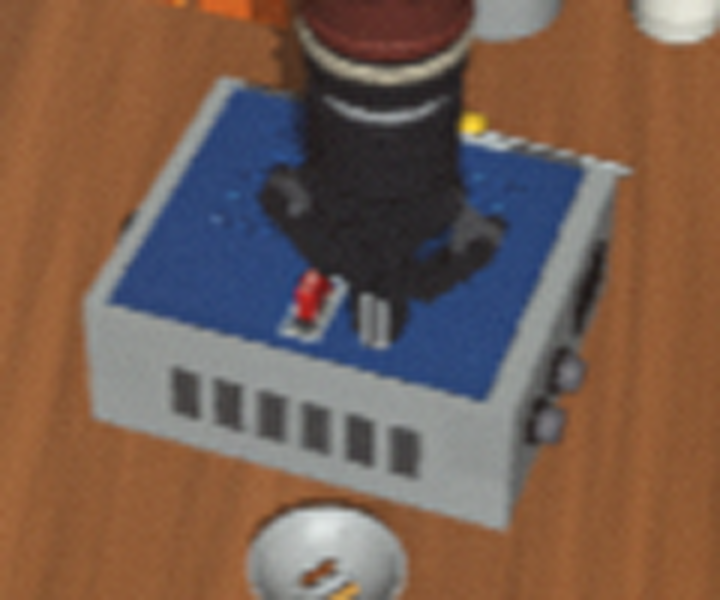

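```bash
python3 -c "
from h import *
st(); robot.job_done(); st()"
```

```text
t 28.63 tip box [ 39.8 -79.1 107.7] rot [179.9   0.   77.3] F [-10.4   2.4  24.9] w 0.0004
the job is handed in; nothing more can be done
the job is handed in; nothing more can be done
```

The job is done and handed in at 28.6 s, with the closed fingers still holding the panel home beside the slot.

- **Guard:** I pressed it along its arc until it met a hard stop with the tips at z 83.2 mm (83.5 is shut). After I let go, its edges in the pictures stayed where a shut guard should be.
- **Fastener:** I turned it about 77° anticlockwise. It measured within about 1° of the red marks, and its wing passed cleanly through the panel's slot.
- **Panel:** It rose stiffly against the push at z 107.8 mm (108 is home). The fingers hold it there with about 25 N down and 10 N sideways, against roughly 10 N needed. The panel's edge in the last picture fits home to about a pixel.

The other things on the bench were not touched and look unmoved in the pictures, though I did not measure them. The steel box's corners agreed with the given sizes only to 2–4 mm, which was enough for this job. None of the checks failed.

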